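# Bolt the damp box shut

### The arm

A 7-joint arm with a two-finger parallel gripper is mounted at the origin on a cart in front of the work surface, level with it; the furniture and walls round the work are solid. World frame = base frame: x ahead of the robot, y to its left, z up, the work surface at z = 0. Lengths are in m, angles in rad, forces in N, time in s.
With the tool pointing down it reaches from about 0.4 to 0.925 m from the base axis. Payload 4.1 kg.
Tool frame: the origin (TCP) lies midway between the tips of the shut fingers; the grasp point (between the pads) lies 19 mm behind it; z points along the fingers, y is the line along which they close (so a half turn about z gives the same grasp; the last joint's range is limited). The gripper opens to 85 mm and grips with 20 to 120 N. Pads are 22 mm wide; open, the fingers measure 114 mm over their backs; the gripper's body (76 mm by 85 mm) begins 54 mm behind the grasp point. The pads swing forward as they close: fully open they stand 13 mm farther back than shut.
Start: joints at [-1.326, 0.398, 0.045, 1.537, -0.019, 1.207, -0.051], TCP at [0.219, 0.612, 0.231] pointing down, gripper open.
Joint ranges: [-2.82, 2.82], [-0.49, 2.23], [-1.37, 1.46], [0, 2.46], [-1.36, 4.5], [0.23, 2], [-2.94, 2.94]. Speed limits (rad/s): [2.57, 2.57, 3.14, 3.14, 3.14, 3.14, 3.14].

### API

Orientations are given as a unit quaternion [w, x, y, z].
In Python, from plant import bot gives the robot as it stands.
- The arm moves only by the tool drive_tool, never from a script. Its argument "motion" is text: rows parted by semicolons, each of 7 numbers parted by spaces: the turn, a rotation vector about the world's x, y, z in degrees, then the shift along the world's x, y, z in cm, then the opening, from -1 (shut) to 1 (fully open). In form: ax ay az dx dy dz jaw; .... A call has 1 to 12 rows; each row shifts and turns the commanded pose from where the row before left it; what a row does not reach is not made up. A row lasts 1/10 s, in which the tool goes at most 50 mm and 8.59 degrees, less where a joint would pass 70% of its speed; a pose out of reach is approached as far as the arm can. A call with a gripper value outside its range is refused whole. The fingers move at their own pace and stop on an object; "grip_force" is the grip in N (left out, the last holds). Time passes only in rows, so rows that do not move let the fingers close. It gives the time, the measured TCP pose, the force, the opening and the grip force at its end, in the units of the state.
- bot.read_state(): the state, without advancing time (a new reading comes with each control period).
- bot.snapshot(name): name is "side" or "top" or "wrist"; returns the picture (420x560x3 uint8, red, green, blue); there is no depth.
- bot.get_calibration(name): a dict with "vfov" (degrees; the focal length in pixels is half the picture's height over the tangent of half this angle, whatever the lens; pixels are square), "cx", "cy" (the principal point, pixels), "position" and "orientation" of the camera in the world. Camera axes: x right, y down, z forward; pixel columns grow to the right and rows downward; lengths in m; the calibration is good to about 2 mm. A picture is of the moment at which its call begins: read the wrist's pose just before it. get_calibration takes no time and is no camera call; for the wrist camera it gives the pose at the moment of the call.
- bot.close_job(): hands the job in; it is judged then, once.
The state is a dict: "t": time; "joint_positions": joint angles; "qvel": joint speeds; "joint_efforts": joint torques, N m; "tcp_pos": TCP position; "tcp_rot": TCP orientation; "contact_force": force on the tool from outside, world axes, zero at the start; "moment": the same for the moment, N m; "opening": opening from 0.0 (shut) to 1.0 (fully open); "gripper_force": force on a finger pad.
Only numpy, scipy, OpenCV 4.12 (cv2) and the standard library are available. Lean on these libraries where they do the work, as an engineer would, in place of code of your own. Each camera call takes 0.05 s, during which the arm holds its last target. There are 200 camera calls.

### The job

Lock the damp box: slide its spring-loaded barrel bolt across by the knobbed handle until you feel it come up against the stop, then, holding it there against the spring, turn the handle down into the notch, fully home, and let go. Feel for the stop and do not force the handle against the notched guide; leave the pots and the little skull undisturbed.

Things in the scene. Friction and masses are not known exactly. Their poses are not given: they have to be found in the camera images.
- damp_box: low wooden box, fixed, 144 x 240 x 70 mm, lid shut. Origin at the centre of its underside; z up; +y is the way the bolt slides to lock; -x is its front, to which the handle turns down. The bolt's rod lies along y, its axis at x -0.010, z 0.096 (26 mm above the top).
- stem_root (a point): point on the rod's axis where the handle's stem stands; it slides with the bolt along the box's +y. Drawn back it is at x -0.010, y -0.050, z 0.096 in the box's frame. A push along y on the handle bears on the stop in full; a push down on the knob bears about double on the shoulder.
- knob (a point): centre of the 22 mm steel ball knob on the handle's 8 mm round stem, 55 mm from stem_root. The handle starts about upright and swings about the rod's axis to the box's front (-x). Pinched from above with the fingers closing along the box's y, it turns between them. Straps and guide rise at most 18 mm above the rod's axis.
- bolt (a joint): how far the bolt is slid across, m; 0 drawn back (start). A spring drives it back with 2.4 N at 0 and about 4.5 N at the stop, plus 1 N friction; let go with the handle up, it springs back. The stop comes somewhere between 0.032 and 0.058, different each time.
- handle (a joint): handle angle, rad; 0 upright, grows as it turns down to the front; 1.42 is fully home, against a hard stop. Starts at 0 to 0.35; stiff enough to stay where it is left. Turned down short of the notch it lands on the guide's shoulder at about 0.85 to 0.9.
- guide_foot: fixed foot strip on the lid carrying the notched guide (upright 6 mm steel plate, 22 mm in front of the rod's axis, parallel to it). Origin on the lid's top under the rod's axis, box y -0.006; the guide is screwed on through slots, its notch up to 12 mm either way along y from there, not shown by this pose: find the stop by feel. Over 15 N on the guide damages it.
- notch_line (a point): point of the fixed foot strip on the rod's axis, above guide_foot's origin. The guide's top edge (shoulder) is 12 mm above the axis; the notch at its +y end is 10 mm wide, open at the top, its floor 3.5 mm below the axis. Its far wall rises to 18 mm above the axis and bridges the rod as the stop: a stem at the stop, or up to 2 mm back from it, enters the notch.
- pinch_pot: small cream drying pinch pot, 60 x 64 x 38 mm, standing on the lid behind the bolt; origin at the centre of its underside. Leave alone.
- skull: small clay skull, 83 x 56 x 59 mm, on the table to the right of the box; origin at the centre of its underside. Leave alone.
- slip_pot: squat pale pot, 67 mm across, 34 mm high, on the table to the right of the box; origin at the centre of its underside. Leave alone.

How it is judged:
On the way:
1. the bolt is slid across with its handle still up (value of joint bolt above 0.028 m and value of joint handle below 0.8 rad), for 0.1 s.
At the end, for the whole second after the job is handed in: the bolt is across (more than 28 mm) with its handle turned down into the notch (more than 1.2 rad), let go and at rest (value of joint bolt above 0.028 m and value of joint handle above 1.2 rad and velocity of joint handle below 0.1 rad/s); the robot touches nothing.
It fails at once if the notched guide is forced (more than 15 N on it) (contact force between guide_foot and anything else above 15 N).
It fails at once if the pinch pot is disturbed (moved over 15 mm) (distance of pinch_pot from where it was at the start of the episode above 0.015 m).
It fails at once if the skull is disturbed (moved over 15 mm) (distance of skull from where it was at the start of the episode above 0.015 m).
It fails at once if the slip pot is disturbed (moved over 15 mm) (distance of slip_pot from where it was at the start of the episode above 0.015 m).
It also fails if it takes over 48 s, if anything falls off the work surface, if the arm or the gripper's body presses on something with over 40 N, if the wrist force passes 120 N, or if a joint passes its speed limit or range.

## Working session

There is one attempt and no reset: what is moved stays moved. The work goes in short steps, Python scripts to look and compute and a tool call to move; the robot and the scene stay as the last step left them, time stands still between calls to the robot, and variables do not carry over. Pictures are saved under pics/ and viewed, at most 10 in all, crops included, and the job is handed in when it is done.

Besides the shell and the picture viewer there is one more tool, called after "Call:" as name(argument=value, ...) on one line, values as JSON. drive_tool: Moves the arm, as the interface text tells. Its arguments: {"type":"object","properties":{"motion":{"type":"string"},"grip_force":{"type":"number"}},"required":["motion"]}

```bash
mkdir -p pics; python3 - <<'E'
from plant import bot
import cv2
s=bot.read_state();print(s)
for n in("top","side"):
    c=bot.get_calibration(n);print(n,c)
    cv2.imwrite(f"pics/{n}0.png",bot.snapshot(n)[:,:,::-1])
E
```

```text
{'t': 0.0, 'joint_positions': array([-1.32595041,  0.39921036,  0.04501277,  1.53788743, -0.01869504,
        1.20688024, -0.05070127]), 'qvel': array([ 2.15978705e-04,  1.19529589e-03,  1.36348333e-03,  8.18255175e-04,
       -8.16100390e-04,  8.22624654e-05, -1.87853780e-03]), 'joint_efforts': array([-7.29629392e-04, -4.75125432e+01,  1.36380907e+00, -2.54227459e+01,
        1.12804840e-02,  9.27728252e-03, -6.93245909e-06]), 'tcp_pos': array([0.21887756, 0.61136753, 0.23024786]), 'tcp_rot': array([-1.02019121e-04,  1.71012210e-01,  9.85268420e-01, -9.76812985e-04]), 'contact_force': array([ 0.40587474, -0.61290932, -0.13428397]), 'moment': array([ 0.00440059,  0.03602302, -0.01346463]), 'gripper_force': 0.0, 'opening': 1.0032319859379542}
top {'vfov': 42.31942302627946, 'cx': 272.65487513811024, 'cy': 201.45620106276743, 'position': array([ 0.35277164, -0.20068989,  1.11404847]), 'orientation': array([-0.08704771,  0.72711155, -0.67570679,  0.08456847])}
side {'vfov': 51.983444692582495, 'cx': 280.415272723313, 'cy': 215.08805035693644, 'position': array([0.13892868, 0.44806533, 0.43208767]), 'orientation': array([ 0.18182294, -0.24217642,  0.7869775 , -0.53754759])}
```

View pics/top0.png

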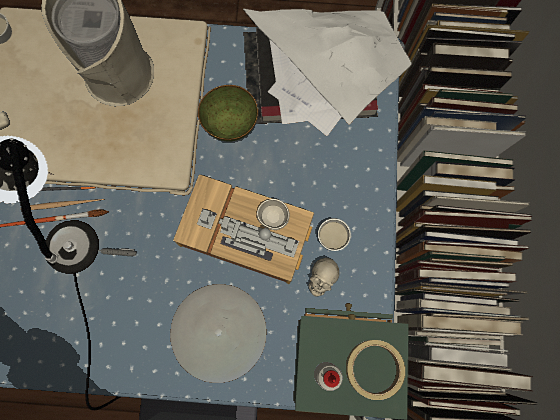

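View pics/side0.png

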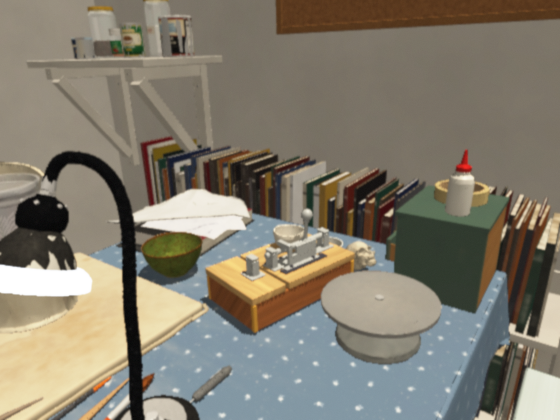

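```bash
cat > h.py <<'E'
from plant import bot
import numpy as np, cv2
from scipy.spatial.transform import Rotation as R
def cam(c):
    f=210/np.tan(np.radians(c["vfov"])/2); q=c["orientation"]
    return f,c["cx"],c["cy"],np.array(c["position"]),R.from_quat(q,scalar_first=True).as_matrix()
def ray(c,u,v):
    f,cx,cy,p,M=cam(c); d=M@np.array([(u-cx)/f,(v-cy)/f,1]); return p,d/np.linalg.norm(d)
def plane(c,u,v,z):
    p,d=ray(c,u,v); return p+d*(z-p[2])/d[2]
def proj(c,X):
    f,cx,cy,p,M=cam(c); k=M.T@(np.array(X)-p); return np.array([cx+f*k[0]/k[2],cy+f*k[1]/k[2]])
def tri(c1,uv1,c2,uv2):
    p,d=ray(c1,*uv1);q,e=ray(c2,*uv2)
    s=np.linalg.lstsq(np.c_[d,-e],q-p,rcond=None)[0]
    a,b=p+s[0]*d,q+s[1]*e; return (a+b)/2,np.linalg.norm(a-b)
E
python3 - <<'E'
from h import *
t=bot.get_calibration("top")
im=cv2.imread("pics/top0.png")
hsv=cv2.cvtColor(im,cv2.COLOR_BGR2HSV)
m=((hsv[...,0]>8)&(hsv[...,0]<28)&(hsv[...,1]>70)&(hsv[...,2]>90)).astype(np.uint8)
m[:165]=0;m[295:]=0;m[:,:168]=0;m[:,325:]=0
m=cv2.morphologyEx(m,cv2.MORPH_OPEN,np.ones((3,3)))
cn=max(cv2.findContours(m,0,2)[0],key=cv2.contourArea)
r=cv2.minAreaRect(cv2.convexHull(cn));b=cv2.boxPoints(r);print(r,b)
for p in b: print(plane(t,*p,0.07))
o=cv2.resize(im[165:295,165:360],None,fx=4,fy=4,interpolation=2);cv2.imwrite("pics/c1.png",o)
im=cv2.imread("pics/side0.png")
cv2.imwrite("pics/c2.png",cv2.resize(im[200:330,200:385],None,fx=4.3,fy=4.3,interpolation=2))
E
```

```text
((244.25003051757812, 227.25), (127.7560043334961, 72.41614532470703), 18.434947967529297) [[172.20004 241.40001]
 [195.10004 172.70001]
 [316.30002 213.09999]
 [293.40002 281.8    ]]
[0.51733454 0.0016123  0.07      ]
[ 0.65943981 -0.02786791  0.07      ]
[ 0.59436591 -0.27505933  0.07      ]
[ 0.4566132 -0.2385198  0.07     ]
```

View pics/c1.png

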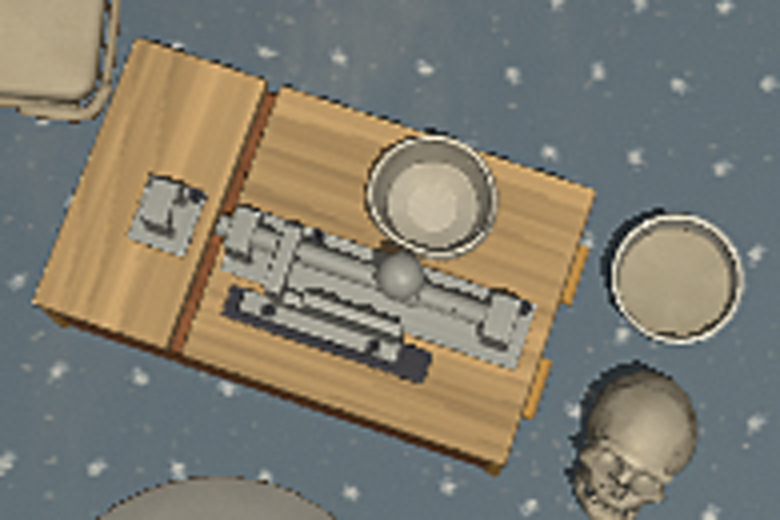

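View pics/c2.png

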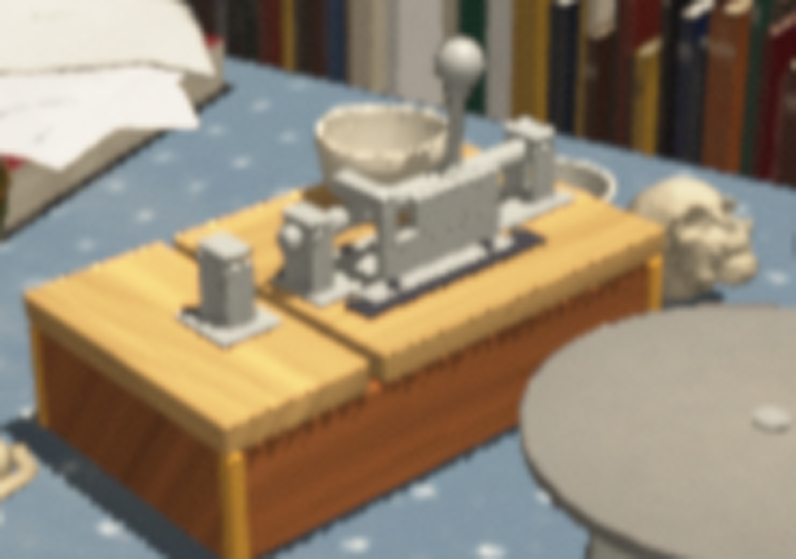

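```bash
python3 - <<'E'
from h import *
t=bot.get_calibration("top");s=bot.get_calibration("side")
cr=lambda x,y:(x/4+165-.4,y/4+165-.4)
C=[plane(t,*cr(*p),0.07)[:2] for p in[(138,38),(36,303),(503,466),(594,190)]]
FL,NL,NR,FR=C
print(C,[np.linalg.norm(C[i]-C[(i+1)%4]) for i in range(4)])
y=(FL-FR)+(NL-NR);y/=np.linalg.norm(y);x=np.array([y[1],-y[0]])
yaw=np.degrees(np.arctan2(-x[1]*-1,x[0]));print("xaxis",x,"y",y,yaw)
c=np.mean(C,0);print("centre",c)
B=lambda p:np.r_[c+p[0]*x+p[1]*y,p[2]]
k,e=tri(t,cr(400,275),s,(461/4.3+200-.4,60/4.3+200-.4))
d=k[:2]-c;print("knob",k,e,"box:",d@x,d@y)
for th in(0,.2,.35):print(th,B([-.01-.055*np.sin(th),-.05,.096+.055*np.cos(th)]))
print("pot",plane(t,*cr(431,197),0.108)-np.r_[c,0], "skull",plane(t,*cr(640,430),.05),"slip",plane(t,*cr(675,280),.034))
p=plane(t,*cr(431,197),0.108)[:2]-c;print("pot box",p@x,p@y)
E
```

```text
[array([ 0.65711704, -0.03617835]), array([ 0.51958996, -0.00086037]), array([ 0.45751522, -0.23261389]), array([ 0.59592051, -0.26864929])] [np.float64(0.14198964007223278), np.float64(0.2399228327252419), np.float64(0.14301949336589243), np.float64(0.24039082950266435)]
xaxis [ 0.96650493 -0.25664803] y [0.25664803 0.96650493] -14.871260766128884
centre [ 0.55753569 -0.13457548]
knob [ 0.53101259 -0.17836562  0.15277384] 9.422200107485499e-05 box: -0.014396043268891321 -0.049130495087045374
0 [ 0.53503823 -0.18033424  0.151     ]
0.2 [ 0.52447742 -0.1775299   0.14990366]
0.35 [ 0.51681055 -0.17549402  0.1476655 ]
pot [ 0.02041849 -0.05454679  0.108     ] skull [ 0.48191001 -0.29900334  0.05      ] slip [ 0.56074444 -0.31438612  0.034     ]
pot box 0.03373389683965117 -0.047479378410440955
```

Call:
drive_tool(motion="0 0 0 1.4 -4.1 0.3 1; 0 0 0 1.4 -4.1 0.3 1; 0 0 0 1.4 -4.1 0.3 1; 0 0 0 1.4 -4.1 0.3 1; 0 0 0 1.4 -4.1 0 1; 0 0 0 1.4 -4.1 0 1; 0 0 0 1.4 -4.1 0 1; 0 0 0 1.4 -4.1 0 1; 0 0 0 1.4 -4.1 0 1; 0 0 0 1.4 -4.1 0 1; 0 0 0 0 0 0 1; 0 0 0 0 0 0 1")

```text
t: 1.3
tcp_pos: [0.359, 0.2014, 0.2433]
tcp_rot: [-0.0, 0.172, 0.985, 0.0]
contact_force: [-0.2, 0.9, -0.6]
opening: 1.0
gripper_force: 0.0
```

Call:
drive_tool(motion="0 0 0.5 1.7 -3.8 0 1; 0 0 0.5 1.7 -3.8 0 1; 0 0 0.5 1.7 -3.8 0 1; 0 0 0.5 1.7 -3.8 0 1; 0 0 0.5 1.7 -3.8 0 1; 0 0 0.5 1.7 -3.8 0 1; 0 0 0.5 1.7 -3.8 0 1; 0 0 0.5 1.7 -3.8 0 1; 0 0 0.5 1.7 -3.8 0 1; 0 0 0.5 1.9 -3.8 0 1; 0 0 0 0 0 0 1; 0 0 0 0 0 0 1")

```text
t: 2.5
tcp_pos: [0.5316, -0.1772, 0.2425]
tcp_rot: [-0.001, 0.128, 0.992, -0.0]
contact_force: [0.1, 0.4, -0.6]
opening: 1.0
gripper_force: 0.0
```

```bash
python3 - <<'E'
from h import *
s=bot.read_state();print(s["tcp_pos"],s["tcp_rot"],s["contact_force"])
print(R.from_quat(s["tcp_rot"],scalar_first=True).as_matrix()[:,1])
c=bot.get_calibration("wrist");print(c)
cv2.imwrite("pics/w1.png",bot.snapshot("wrist")[:,:,::-1])
print(proj(c,[.531,-.1784,.1525]))
E
```

```text
[ 0.5316341  -0.17718819  0.24246652] [-8.37883970e-04  1.27679123e-01  9.91815168e-01 -1.08243879e-04] [ 0.1056443   0.39005808 -0.59746921]
[ 2.53268000e-01  9.67396060e-01 -4.28676423e-04]
{'vfov': 60.25389091764912, 'cx': 279.7237443397937, 'cy': 208.62577438381024, 'position': array([ 0.45077641, -0.15508642,  0.3861362 ]), 'orientation': array([0.13080106, 0.78071902, 0.60273827, 0.1003767 ])}
[276.78470589 212.977835  ]
```

View pics/w1.png

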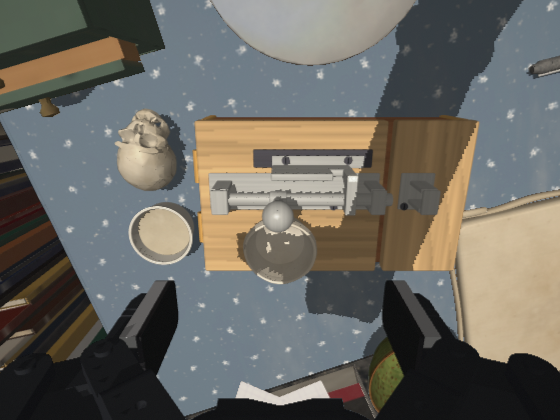

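Call:
drive_tool(motion="0 0 0 -0.05 -0.1 -3 0.6; 0 0 0 0 0 -3 0.3; 0 0 0 0 0 -2 0.1; 0 0 0 0 0 -1.5 0; 0 0 0 0 0 -1.2 0; 0 0 0 0 0 0 0; 0 0 0 0 0 0 0", grip_force=20)

```text
t: 3.25
tcp_pos: [0.5311, -0.1788, 0.1369]
tcp_rot: [0.001, 0.128, 0.992, 0.0]
contact_force: [-0.7, -0.1, 1.5]
opening: 0.501
gripper_force: 0.0
```

Call:
drive_tool(motion="0 0 0 0 0 0 -0.3; 0 0 0 0 0 0 -0.5; 0 0 0 0 0 0 -1; 0 0 0 0 0 0 -1; 0 0 0 0 0 0 -1; 0 0 0 0 0 0 -1; 0 0 0 0 0 0 -1", grip_force=25)

```text
t: 3.95
tcp_pos: [0.5314, -0.179, 0.1374]
tcp_rot: [0.001, 0.128, 0.992, 0.0]
contact_force: [-0.3, 1.3, 6.3]
opening: 0.237
gripper_force: 24.4
```

Call:
drive_tool(motion="0 0 0 0 0 0.1 -1; 0 0 0 0.05 0.19 0 -1; 0 0 0 0.08 0.29 0 -1; 0 0 0 0.1 0.39 0 -1; 0 0 0 0.1 0.39 0 -1; 0 0 0 0.1 0.39 0 -1; 0 0 0 0.1 0.39 0 -1; 0 0 0 0.08 0.29 0 -1; 0 0 0 0 0 0 -1; 0 0 0 0 0 0 -1")

```text
t: 4.95
tcp_pos: [0.5369, -0.1549, 0.1374]
tcp_rot: [0.0, 0.128, 0.992, 0.001]
contact_force: [-0.6, -2.5, 2.0]
opening: 0.236
gripper_force: 24.8
```

Call:
drive_tool(motion="0 0 0 0.05 0.19 0 -1; 0 0 0 0.05 0.19 0 -1; 0 0 0 0.04 0.14 0 -1; 0 0 0 0.02 0.07 0 -1; 0 0 0 0 0 0 -1; 0 0 0 0 0 0 -1")

```text
t: 5.55
tcp_pos: [0.5383, -0.1498, 0.1374]
tcp_rot: [0.0, 0.128, 0.992, 0.0]
contact_force: [-1.0, -4.7, 3.0]
opening: 0.236
gripper_force: 24.9
```

Call:
drive_tool(motion="0 0 0 0.02 0.07 0 -1; 0 0 0 0.02 0.07 0 -1; 0 0 0 0 0 0 -1; 0 0 0 0 0 0 -1")

```text
t: 5.95
tcp_pos: [0.5387, -0.1483, 0.1374]
tcp_rot: [-0.0, 0.128, 0.992, 0.0]
contact_force: [-0.9, -3.7, 3.2]
opening: 0.234
gripper_force: 24.9
```

Call:
drive_tool(motion="0 0 0 0.02 0.07 0 -1; 0 0 0 0.02 0.07 0 -1; 0 0 0 0 0 0 -1; 0 0 0 0 0 0 -1")

```text
t: 6.35
tcp_pos: [0.5391, -0.1469, 0.1374]
tcp_rot: [-0.0, 0.128, 0.992, 0.0]
contact_force: [-0.9, -4.5, 2.7]
opening: 0.233
gripper_force: 25.0
```

Call:
drive_tool(motion="0 0 0 0.02 0.07 0 -1; 0 0 0 0.02 0.07 0 -1; 0 0 0 0 0 0 -1; 0 0 0 0 0 0 -1")

```text
t: 6.75
tcp_pos: [0.5395, -0.1455, 0.1374]
tcp_rot: [-0.0, 0.128, 0.992, 0.0]
contact_force: [-1.4, -3.5, 4.9]
opening: 0.234
gripper_force: 25.0
```

Call:
drive_tool(motion="0 0 0 0.02 0.07 0 -1; 0 0 0 0.02 0.07 0 -1; 0 0 0 0 0 0 -1; 0 0 0 0 0 0 -1")

```text
t: 7.15
tcp_pos: [0.5398, -0.1441, 0.1374]
tcp_rot: [-0.0, 0.128, 0.992, 0.0]
contact_force: [-1.9, -4.5, 5.3]
opening: 0.234
gripper_force: 25.0
```

Call:
drive_tool(motion="0 0 0 0.02 0.07 0 -1; 0 0 0 0.02 0.07 0 -1; 0 0 0 0 0 0 -1; 0 0 0 0 0 0 -1")

```text
t: 7.55
tcp_pos: [0.5402, -0.1427, 0.1373]
tcp_rot: [-0.0, 0.128, 0.992, 0.0]
contact_force: [-2.2, -4.1, 5.8]
opening: 0.229
gripper_force: 25.0
```

Call:
drive_tool(motion="0 0 0 0.01 0.07 0.02 -1; 0 0 0 0 0.07 0.02 -1; 0 0 0 0 0 0 -1; 0 0 0 0 0 0 -1")

```text
t: 7.95
tcp_pos: [0.5405, -0.1412, 0.1375]
tcp_rot: [0.0, 0.128, 0.992, 0.0]
contact_force: [0.5, -5.3, 0.0]
opening: 0.235
gripper_force: 24.8
```

Call:
drive_tool(motion="0 0 0 0.01 0.07 0 -1; 0 0 0 0.02 0.07 0 -1; 0 0 0 0 0 0 -1; 0 0 0 0 0 0 -1")

```text
t: 8.35
tcp_pos: [0.5406, -0.1399, 0.1375]
tcp_rot: [-0.0, 0.128, 0.992, 0.0]
contact_force: [0.3, -4.5, -0.6]
opening: 0.233
gripper_force: 24.8
```

Call:
drive_tool(motion="0 0 0 0.02 0.07 0 -1; 0 0 0 0.02 0.07 0 -1; 0 0 0 0 0 0 -1; 0 0 0 0 0 0 -1")

```text
t: 8.75
tcp_pos: [0.5409, -0.1386, 0.1375]
tcp_rot: [-0.0, 0.128, 0.992, 0.0]
contact_force: [-0.3, -4.4, -1.0]
opening: 0.232
gripper_force: 24.7
```

Call:
drive_tool(motion="0 0 0 0.02 0.07 0 -1; 0 0 0 0.02 0.07 0 -1; 0 0 0 0 0 0 -1; 0 0 0 0 0 0 -1")

```text
t: 9.15
tcp_pos: [0.5413, -0.1372, 0.1375]
tcp_rot: [-0.0, 0.128, 0.992, 0.0]
contact_force: [-0.4, -4.7, -1.4]
opening: 0.235
gripper_force: 24.7
```

Call:
drive_tool(motion="0 0 0 0.02 0.07 0 -1; 0 0 0 0.02 0.07 0 -1; 0 0 0 0 0 0 -1; 0 0 0 0 0 0 -1")

```text
t: 9.55
tcp_pos: [0.5416, -0.1358, 0.1375]
tcp_rot: [-0.0, 0.128, 0.992, -0.0]
contact_force: [0.1, -4.3, -1.6]
opening: 0.23
gripper_force: 24.7
```

Call:
drive_tool(motion="0 0 0 0.02 0.07 0 -1; 0 0 0 0.02 0.07 0 -1; 0 0 0 0 0 0 -1; 0 0 0 0 0 0 -1")

```text
t: 9.95
tcp_pos: [0.542, -0.1344, 0.1375]
tcp_rot: [-0.0, 0.128, 0.992, -0.0]
contact_force: [-0.8, -5.0, -0.6]
opening: 0.237
gripper_force: 24.7
```

Call:
drive_tool(motion="0 0 0 0.02 0.07 0 -1; 0 0 0 0.02 0.07 0 -1; 0 0 0 0 0 0 -1; 0 0 0 0 0 0 -1")

```text
t: 10.35
tcp_pos: [0.5423, -0.133, 0.1375]
tcp_rot: [-0.0, 0.128, 0.992, -0.0]
contact_force: [-0.0, -5.3, -1.1]
opening: 0.232
gripper_force: 24.7
```

Call:
drive_tool(motion="0 0 0 0.02 0.07 0 -1; 0 0 0 0.02 0.07 0 -1; 0 0 0 0 0 0 -1; 0 0 0 0 0 0 -1")

```text
t: 10.75
tcp_pos: [0.5427, -0.1317, 0.1375]
tcp_rot: [-0.0, 0.128, 0.992, -0.0]
contact_force: [-0.3, -5.4, -0.7]
opening: 0.234
gripper_force: 24.7
```

Call:
drive_tool(motion="0 0 0 0.02 0.07 0 -1; 0 0 0 0.02 0.07 0 -1; 0 0 0 0 0 0 -1; 0 0 0 0 0 0 -1")

```text
t: 11.15
tcp_pos: [0.543, -0.1307, 0.1375]
tcp_rot: [-0.0, 0.128, 0.992, -0.0]
contact_force: [0.1, -6.5, -0.9]
opening: 0.235
gripper_force: 24.7
```

Call:
drive_tool(motion="0 0 0 0.02 0.07 0 -1; 0 0 0 0 0 0 -1; 0 0 0 0 0 0 -1; 0 0 0 0 0 0 -1")

```text
t: 11.55
tcp_pos: [0.543, -0.1306, 0.1375]
tcp_rot: [-0.0, 0.128, 0.992, -0.001]
contact_force: [0.4, -7.0, -1.9]
opening: 0.229
gripper_force: 24.7
```

Call:
drive_tool(motion="0 0 0 -0.02 -0.08 0 -1; 0 0 0 -0.29 0.08 -0.04 -1; 0 0 0 -0.29 0.08 -0.05 -1; 0 0 0 -0.52 0.14 -0.14 -1; 0 0 0 -0.49 0.13 -0.18 -1; 0 0 0 -0.48 0.13 -0.24 -1; 0 0 0 -0.45 0.12 -0.29 -1; 0 0 0 0 0 0 -1; 0 0 0 0 0 0 -1")

```text
t: 12.45
tcp_pos: [0.518, -0.1241, 0.1287]
tcp_rot: [-0.0, 0.128, 0.992, -0.0]
contact_force: [-1.2, -6.9, 2.6]
opening: 0.232
gripper_force: 25.6
```

```bash
cat > st.py <<'E'
from h import *
s=bot.read_state();c=np.array([.55754,-.13458]);x=np.array([.9665,-.25665]);y=np.array([.25665,.9665])
d=s["tcp_pos"][:2]-c;f=s["contact_force"];print("box",d@x,d@y,s["tcp_pos"][2],"F",f[:2]@x,f[:2]@y,f[2])
E
python3 st.py; python3 -c "
from h import *
cv2.imwrite('pics/s2.png',cv2.resize(bot.snapshot('side')[200:330,200:385,::-1],None,fx=4.3,fy=4.3,interpolation=2))"
```

```text
box -0.040942949403385026 -1.6635974775287485e-05 0.1286697782120162 F 0.5601582675866241 -6.942330532803298 2.600692220489437
```

View pics/s2.png

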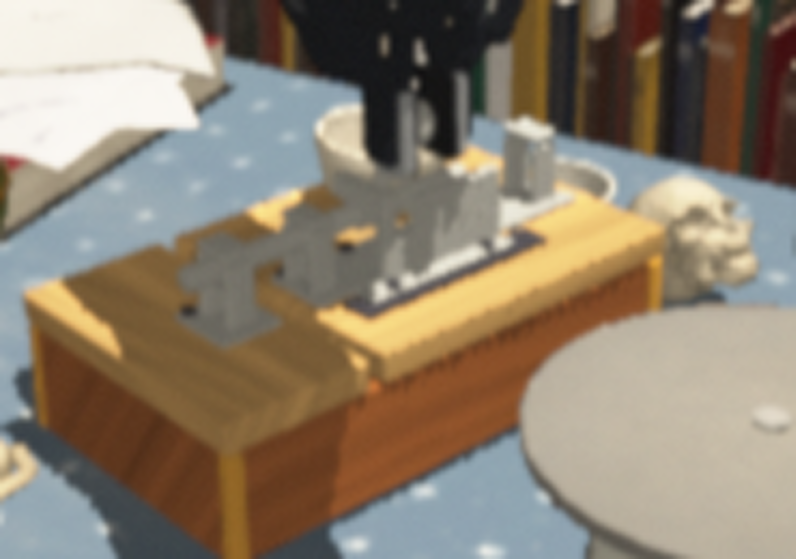

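Call:
drive_tool(motion="0 0 0 -0.21 0.055 -0.16 -1; 0 0 0 -0.21 0.055 -0.17 -1; 0 0 0 -0.2 0.05 -0.19 -1; 0 0 0 -0.2 0.055 -0.19 -1; 0 0 0 0 0 0 -1; 0 0 0 0 0 0 -1")

```text
t: 13.1
tcp_pos: [0.5096, -0.1219, 0.1217]
tcp_rot: [-0.0, 0.128, 0.992, -0.0]
contact_force: [-2.5, -5.3, 4.3]
opening: 0.233
gripper_force: 25.9
```

```bash
python3 st.py
```

```text
box -0.04955856774654456 -6.268461391752307e-05 0.12170766145749701 F -1.0184375427938768 -5.799089804086189 4.252626029617279
```

Call:
drive_tool(motion="0 0 0 -0.15 0.04 -0.16 -1; 0 0 0 -0.07 0.02 -0.08 -1; 0 0 0 0 0 0 -1; 0 0 0 0 0 0 -1")

```text
t: 13.5
tcp_pos: [0.5073, -0.1213, 0.1194]
tcp_rot: [-0.0, 0.128, 0.992, -0.0]
contact_force: [-2.2, -5.6, 5.2]
opening: 0.237
gripper_force: 25.9
```

```bash
python3 st.py
```

```text
box -0.05191696033144856 -6.671564514293231e-05 0.11935236775225189 F -0.7194667436491196 -5.954056605602714 5.206801766542815
```

Call:
drive_tool(motion="0 0 0 -0.07 0.02 -0.08 -1; 0 0 0 0 0 0 -1; 0 0 0 0 0 0 -1")

```text
t: 13.8
tcp_pos: [0.5067, -0.1211, 0.1186]
tcp_rot: [-0.0, 0.128, 0.992, 0.0]
contact_force: [-3.1, -5.7, 4.4]
opening: 0.233
gripper_force: 25.7
```

```bash
python3 st.py
```

```text
box -0.052631770191943136 1.0851764805357156e-05 0.1185582547503192 F -1.4976531555946055 -6.306304681122709 4.356551610646612
```

Call:
drive_tool(motion="0 0 0 -0.07 0.02 -0.08 -1; 0 0 0 0 0 0 -1; 0 0 0 0 0 0 -1")

```text
t: 14.1
tcp_pos: [0.5059, -0.121, 0.1177]
tcp_rot: [-0.0, 0.128, 0.992, -0.0]
contact_force: [-3.2, -5.4, 5.4]
opening: 0.238
gripper_force: 25.5
```

```bash
python3 st.py
```

```text
box -0.05342024442273581 -8.78799351882939e-05 0.11770201037651115 F -1.6931534806830835 -6.079707648007162 5.443674045240241
```

Call:
drive_tool(motion="0 0 0 -0.07 0.02 -0.08 -1; 0 0 0 0 0 0 -1; 0 0 0 0 0 0 -1")

```text
t: 14.4
tcp_pos: [0.5052, -0.1207, 0.1169]
tcp_rot: [-0.0, 0.128, 0.992, 0.0]
contact_force: [-3.0, -6.5, 4.6]
opening: 0.234
gripper_force: 25.2
```

```bash
python3 st.py
```

```text
box -0.05415112358969685 1.4518750785978349e-05 0.11689623954237124 F -1.2351621736340386 -7.044383242088996 4.554047892062223
```

Call:
drive_tool(motion="0 0 0 -0.06 0.015 -0.09 -1; 0 0 0 -0.06 0.015 -0.09 -1; 0 0 0 0 0 0 -1; 0 0 0 0 0 0 -1")

```text
t: 14.8
tcp_pos: [0.5036, -0.1203, 0.1149]
tcp_rot: [-0.001, 0.128, 0.992, 0.0]
contact_force: [-3.2, -6.1, 4.9]
opening: 0.238
gripper_force: 24.7
```

```bash
python3 st.py
```

```text
box -0.05584187199621986 -2.077547049765538e-05 0.11491833197218246 F -1.56618363025028 -6.7623934436316695 4.875427769111361
```

Call:
drive_tool(motion="0 0 0 -0.15 0.04 -0.27 -1; 0 0 0 -0.15 0.04 -0.28 -1; 0 0 0 -0.11 0.03 -0.25 -1; 0 0 0 -0.11 0.03 -0.25 -1; 0 0 0 0 0 0 -1; 0 0 0 0 0 0 -1")

```text
t: 15.4
tcp_pos: [0.4968, -0.1186, 0.1037]
tcp_rot: [-0.003, 0.128, 0.992, 0.0]
contact_force: [-4.6, -4.9, 2.9]
opening: 0.231
gripper_force: 24.3
```

```bash
python3 st.py
```

```text
box -0.06280233261881304 -0.00011626251833188328 0.10365753718589217 F -3.1653887433173855 -5.875946837922603 2.862977365243085
```

Call:
drive_tool(motion="0 0 0 -0.1 0.025 -0.26 -1; 0 0 0 -0.1 0.025 -0.26 -1; 0 0 0 0 0 0 -1; 0 0 0 0 0 0 -1")

```text
t: 15.8
tcp_pos: [0.4945, -0.118, 0.0983]
tcp_rot: [-0.003, 0.128, 0.992, 0.0]
contact_force: [-6.0, -5.4, 2.4]
opening: 0.233
gripper_force: 25.0
```

```bash
python3 st.py
```

```text
box -0.06519519756177983 -0.00013929074733091268 0.09828673158768933 F -4.456122177404166 -6.733284433946446 2.401879369175404
```

Call:
drive_tool(motion="0 0 0 -0.1 0.025 -0.2 -1; 0 0 0 -0.05 0.01 -0.15 -1; 0 0 0 0 0 0 -1; 0 0 0 0 0 0 -1")

```text
t: 16.2
tcp_pos: [0.4933, -0.1176, 0.0949]
tcp_rot: [-0.003, 0.128, 0.992, 0.0]
contact_force: [-4.9, -5.2, 3.1]
opening: 0.238
gripper_force: 25.2
```

```bash
python3 st.py
```

```text
box -0.06646799241771623 -6.413654151682727e-05 0.09490653250679894 F -3.3982302091094105 -6.325889181119699 3.129330427075489
```

Call:
drive_tool(motion="0 0 0 -0.05 0.01 -0.15 -1; 0 0 0 0 0 -0.1 -1; 0 0 0 0 0 0 -1; 0 0 0 0 0 0 -1")

```text
t: 16.6
tcp_pos: [0.4925, -0.1174, 0.0924]
tcp_rot: [-0.003, 0.128, 0.992, 0.001]
contact_force: [-5.8, -4.9, 3.4]
opening: 0.233
gripper_force: 25.5
```

```bash
python3 st.py
```

```text
box -0.06730338478951202 -6.045104649001279e-05 0.09239141519738119 F -4.36773751288047 -6.253120971337428 3.3937680919078774
```

Call:
drive_tool(motion="0 0 0 0 0 -0.1 -1; 0 0 0 0 0 0 -1; 0 0 0 0 0 0 -1")

```text
t: 16.9
tcp_pos: [0.4922, -0.1173, 0.0913]
tcp_rot: [-0.003, 0.128, 0.992, 0.001]
contact_force: [-7.6, -5.0, 3.8]
opening: 0.235
gripper_force: 25.7
```

```bash
python3 st.py
```

```text
box -0.06759356530352542 -0.00011435827179643102 0.09130932105569442 F -6.056195058020895 -6.827669994181468 3.786056269202678
```

Call:
drive_tool(motion="0 0 0 -0.1 0.025 -0.1 -1; 0 0 0 0 0 0 -1; 0 0 0 0 0 0 -1")

```text
t: 17.2
tcp_pos: [0.4919, -0.1172, 0.0905]
tcp_rot: [-0.003, 0.128, 0.992, 0.0]
contact_force: [-4.9, -4.4, 3.6]
opening: 0.237
gripper_force: 25.7
```

```bash
python3 st.py
```

```text
box -0.06792820760123468 -0.00010654688201481438 0.09048573127419822 F -3.613134895140629 -5.508421169921687 3.57108516790739
```

Call:
drive_tool(motion="0 0 0 -0.05 0.01 -0.1 -1; 0 0 0 0 0 0 -1; 0 0 0 0 0 0 -1")

```text
t: 17.5
tcp_pos: [0.4918, -0.1172, 0.0896]
tcp_rot: [-0.002, 0.128, 0.992, 0.0]
contact_force: [-4.8, -4.7, 2.6]
opening: 0.235
gripper_force: 25.9
```

```bash
python3 st.py
```

```text
box -0.06803329762085028 -0.00010563386816433637 0.08956161321741177 F -3.4166838429947495 -5.7579407941050125 2.607839067649038
```

Call:
drive_tool(motion="0 0 0 0 0 -0.1 -1; 0 0 0 0 0 0 -1; 0 0 0 0 0 0 -1")

```text
t: 17.8
tcp_pos: [0.4914, -0.1171, 0.0885]
tcp_rot: [-0.002, 0.128, 0.992, 0.0]
contact_force: [-5.7, -5.8, 3.1]
opening: 0.234
gripper_force: 26.0
```

```bash
python3 st.py
```

```text
box -0.06839968714451479 -0.00012635976539285623 0.08849236381780229 F -3.9959172664209377 -7.06256259974896 3.1218679053417975
```

Call:
drive_tool(motion="0 0 0 0 0 -0.1 -1; 0 0 0 0 0 0 -1; 0 0 0 0 0 0 -1")

```text
t: 18.1
tcp_pos: [0.4912, -0.117, 0.0874]
tcp_rot: [-0.003, 0.128, 0.992, 0.001]
contact_force: [-5.8, -5.0, 2.8]
opening: 0.234
gripper_force: 26.2
```

```bash
python3 st.py
```

```text
box -0.0686103614350287 -2.6396281972665414e-05 0.0874484228633948 F -4.378987358200321 -6.296983590971285 2.8420297325359782
```

Call:
drive_tool(motion="0 0 0 0 0 -0.1 -1; 0 0 0 0 0 0 -1; 0 0 0 0 0 0 -1")

```text
t: 18.4
tcp_pos: [0.4909, -0.117, 0.0863]
tcp_rot: [-0.003, 0.128, 0.992, 0.0]
contact_force: [-6.2, -5.0, 2.5]
opening: 0.235
gripper_force: 26.3
```

```bash
python3 st.py;python3 -c "
from h import *
cv2.imwrite('pics/s3.png',cv2.resize(bot.snapshot('side')[200:330,200:385,::-1],None,fx=4.3,fy=4.3,interpolation=2))"
```

```text
box -0.06887380868764374 -0.00010662505888375806 0.08631412700784796 F -4.723899673611889 -6.457179921882123 2.534302261749055
```

View pics/s3.png

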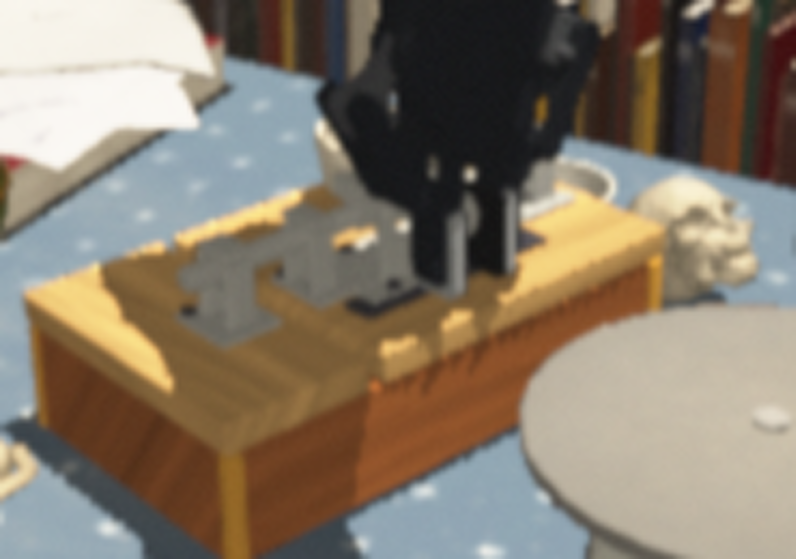

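```bash
python3 - <<'E'
from h import *
s=bot.get_calibration("side")
c=np.array([.55754,-.13458]);x=np.array([.9665,-.25665]);y=np.array([.25665,.9665])
for u,v in((470,210),(470,220),(464,210)):
    p,d=ray(s,u/4.3+199.6,v/4.3+199.6)
    t=-((p[:2]-c)@y)/(d[:2]@y);q=p+t*d;print((q[:2]-c)@x,q[2])
for th in (.9,1.,1.1,1.2,1.3,1.42):
    a,b=-.01-.055*np.sin(th),.096+.055*np.cos(th)
    uv=proj(s,np.r_[c+a*x,b]);print(th,a,b,(uv-199.6)*4.3)
w=bot.get_calibration("wrist")
im=bot.snapshot("wrist");cv2.imwrite("pics/w3.png",im[:,:,::-1])
for th in (.9,1.1,1.3,1.42):
    print(th,proj(w,np.r_[c+(-.01-.055*np.sin(th))*x,.096+.055*np.cos(th)]))
E
```

```text
-0.07180145971343528 0.11804451944468336
-0.07178704785377228 0.113680629967356
-0.06835008246969586 0.1168503888830596
0.9 -0.05308298002951159 0.13018854825488654 [437.62886261 167.72310639]
1.0 -0.05628090416443431 0.1257166268227477 [443.14660374 180.35960842]
1.1 -0.05901640480337895 0.12094778667840675 [447.89045566 193.34216923]
1.2 -0.06126214972819745 0.11592967649621705 [451.80364272 206.5181988 ]
1.3 -0.0629957001979456 0.11071243557435231 [454.84063282 219.73241421]
1.42 -0.06437584695684459 0.10426240084514272 [457.28208694 235.42130623]
0.9 [277.72188567 384.55028331]
1.1 [277.8701356  352.25631989]
1.3 [278.01274249 325.7508792 ]
1.42 [278.09203755 312.9720793 ]
```

View pics/w3.png

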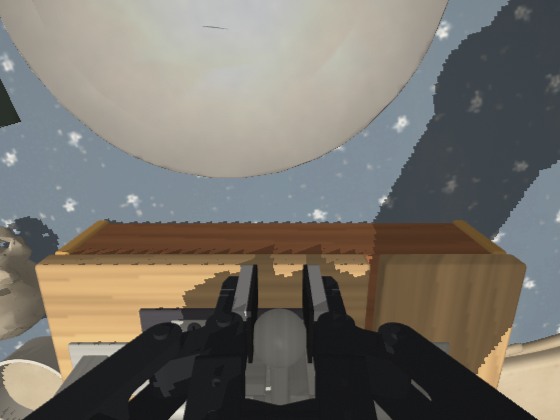

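Call:
drive_tool(motion="0 0 0 0 0 0 -0.4; 0 0 0 0 0 0 -0.2; 0 0 0 0 0 0 -0.1; 0 0 0 0 0 0 0; 0 0 0 0 0 1 0; 0 0 0 0 0 2 0; 0 0 0 0 0 2 0; 0 0 0 0 0 1.5 0; 0 0 0 0 0 0 0; 0 0 0 0 0 0 0")

```text
t: 19.5
tcp_pos: [0.4941, -0.1168, 0.1522]
tcp_rot: [0.0, 0.128, 0.992, 0.0]
contact_force: [-0.8, 0.8, -0.8]
opening: 0.503
gripper_force: 0.0
```

```bash
python3 st.py;python3 -c "
from h import *
w=bot.get_calibration('wrist');c=np.array([.55754,-.13458]);x=np.array([.9665,-.25665]);y=np.array([.25665,.9665])
im=bot.snapshot('wrist');cv2.imwrite('pics/w4.png',im[:,:,::-1])
for dy in (0,-.002):
  for th in (.9,1.1,1.2,1.3,1.42):
    print(th,proj(w,np.r_[c+(-.01-.055*np.sin(th))*x+dy*y,.096+.055*np.cos(th)]))
"
```

```text
box -0.06587626949617392 0.0008838512043381173 0.1522232788923693 F -0.9712271897217736 0.5955198380164342 -0.8264812248277738
0.9 [276.37798553 280.52337288]
1.1 [276.52685887 261.99450389]
1.2 [276.60211755 254.07076714]
1.3 [276.67634655 247.13894823]
1.42 [276.76265034 240.1820697 ]
0.9 [272.53115874 280.51209785]
1.1 [272.81399149 261.9833267 ]
1.2 [272.96401594 254.05969148]
1.3 [273.11630204 247.12800446]
1.42 [273.29874422 240.17131819]
```

View pics/w4.png

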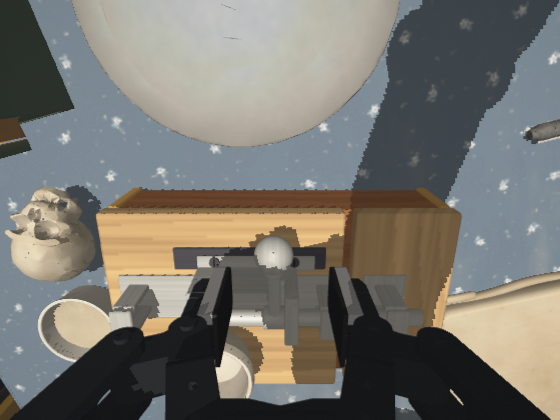

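Call:
drive_tool(motion="0 0 0 0 -0.2 0 -0.5; 0 0 0 0 0 0 -1; 0 0 0 0 0 0 -1; 0 0 0 0 0 0 -1; 0 0 0 0 0 0 -1; 0 0 0 0 0 -0.8 -1; 0 0 0 0 0 -0.8 -1; 0 0 0 0 0 -0.5 -1; 0 0 0 0 0 -0.2 -1; 0 0 0 0 0 0 -1; 0 0 0 0 0 0 -1")

```text
t: 20.65
tcp_pos: [0.494, -0.1192, 0.129]
tcp_rot: [0.0, 0.128, 0.992, 0.0]
contact_force: [-0.1, -0.5, 0.3]
opening: -0.001
gripper_force: 0.0
```

```bash
python3 st.py
```

```text
box -0.06537025665508558 -0.0014852348267134653 0.12901306864049872 F 0.052112098310679894 -0.5181068130220132 0.31511179899006136
```

Call:
drive_tool(motion="0 0 0 0 0 -0.2 -1; 0 0 0 0 0 -0.15 -1; 0 0 0 0 0 -0.1 -1; 0 0 0 0 0 0 -1; 0 0 0 0 0 0 -1")

```text
t: 21.15
tcp_pos: [0.4939, -0.1192, 0.1244]
tcp_rot: [0.0, 0.128, 0.992, 0.0]
contact_force: [0.5, 0.8, -0.1]
opening: -0.001
gripper_force: 0.0
```

```bash
python3 st.py
```

```text
box -0.06550176060470476 -0.0014293054333316263 0.12443990340211342 F 0.24623348140682735 0.8658596470912108 -0.08300262477527727
```

Call:
drive_tool(motion="0 0 0 0 0 -0.15 -1; 0 0 0 0 0 -0.15 -1; 0 0 0 0 0 0 -1; 0 0 0 0 0 0 -1")

```text
t: 21.55
tcp_pos: [0.4939, -0.1192, 0.1214]
tcp_rot: [0.0, 0.128, 0.992, 0.0]
contact_force: [0.3, 0.5, -0.3]
opening: -0.002
gripper_force: 0.0
```

```bash
python3 st.py
```

```text
box -0.065430300996247 -0.001447396294345137 0.12136270978148651 F 0.14218688221486844 0.5500235472438635 -0.3157776507243447
```

Call:
drive_tool(motion="0 0 0 0 0 -0.15 -1; 0 0 0 0 0 -0.1 -1; 0 0 0 0 0 0 -1; 0 0 0 0 0 0 -1")

```text
t: 21.95
tcp_pos: [0.4942, -0.1192, 0.1189]
tcp_rot: [0.0, 0.128, 0.992, -0.0]
contact_force: [-0.0, -1.0, 0.5]
opening: 0.003
gripper_force: 0.0
```

```bash
python3 st.py
```

```text
box -0.06512605163329421 -0.001403058515423673 0.11890355819421666 F 0.23359697706239194 -0.9632143392705635 0.4537389837241828
```

Call:
drive_tool(motion="0 0 0 0 0 -0.1 -1; 0 0 0 0 0 -0.1 -1; 0 0 0 0 0 0 -1; 0 0 0 0 0 0 -1")

```text
t: 22.35
tcp_pos: [0.4939, -0.1192, 0.1169]
tcp_rot: [0.0, 0.128, 0.992, 0.0]
contact_force: [-0.5, 0.1, -0.6]
opening: 0.004
gripper_force: 0.2
```

```bash
python3 st.py
```

```text
box -0.06542775622673744 -0.0014152658205029336 0.11688147991823476 F -0.47954924031183915 -0.020971229135226963 -0.6267926112552733
```

Call:
drive_tool(motion="0 0 0 0 0 -0.1 -1; 0 0 0 0 0 -0.05 -1; 0 0 0 0 0 0 -1; 0 0 0 0 0 0 -1")

```text
t: 22.75
tcp_pos: [0.4941, -0.1192, 0.1154]
tcp_rot: [0.0, 0.128, 0.992, -0.0]
contact_force: [-0.8, -0.7, 0.2]
opening: 0.001
gripper_force: 0.1
```

```bash
python3 st.py;python3 -c "
from h import *
cv2.imwrite('pics/s5.png',cv2.resize(bot.snapshot('side')[200:330,200:385,::-1],None,fx=4.3,fy=4.3,interpolation=2))"
```

```text
box -0.06528739557659655 -0.0014254993233775264 0.1154100993799344 F -0.5712463056445258 -0.9172963746384357 0.19314516319706482
```

View pics/s5.png

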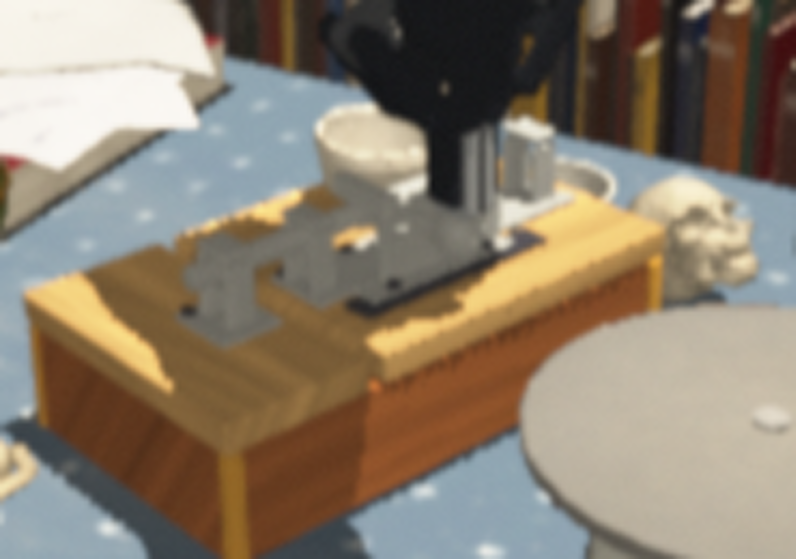

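Call:
drive_tool(motion="0 0 0 0 0 -0.1 -1; 0 0 0 0 0 -0.1 -1; 0 0 0 0 0 0 -1; 0 0 0 0 0 0 -1")

```text
t: 23.2
tcp_pos: [0.4942, -0.1192, 0.1144]
tcp_rot: [0.0, 0.128, 0.992, 0.0]
contact_force: [-3.3, 0.5, 9.7]
opening: -0.004
gripper_force: 4.6
```

```bash
python3 st.py
```

```text
box -0.06518730092216829 -0.0014473287194579111 0.11441911774427539 F -3.346744278946644 -0.36814206456735127 9.7002872605946
```

Call:
drive_tool(motion="0 0 0 0 0 1 -1; 0 0 0 0 0 2 -1; 0 0 0 0 0 3 -1; 0 0 0 0 0 3 -1; 0 0 0 0 0 0 -1; 0 0 0 0 0 0 -1; 0 0 0 0 0 0 -1")

```text
t: 23.9
tcp_pos: [0.4932, -0.1189, 0.2026]
tcp_rot: [-0.001, 0.128, 0.992, 0.0]
contact_force: [-0.2, 0.5, -0.8]
opening: -0.0
gripper_force: 0.0
```

```bash
python3 st.py; python3 -c "
from plant import bot
print(bot.close_job())"
```

```text
box -0.06624910211742578 -0.0013224413780075234 0.20261757189011664 F -0.33544483314046314 0.39765685599838196 -0.7922843893362158
the job is handed in; nothing more can be done
None
```

The job is handed in, no verdict came back: the bolt was slid about 50 mm to its stop, and the handle was turned down into the notch until a 10 N press no longer moved it, then let go with the arm clear.

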